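# Rock the angle gauge on the set-up stud until its pointer hangs on the mark

## Task

Pick up the pendulum angle gauge by its top handle and stand it upright with the middle of its foot on the sprung ball-headed stud, pressing gently so that the stud sinks a little but does not bottom out. Then rock the gauge sideways on the stud until its hanging pointer settles on the black mark of the dial rim, and finish holding it there, still gripped, resting on the partly pressed stud. Leave the loose things lying around where they are.

Things in the scene. Friction and masses are not known exactly. Their poses are not given: they have to be found in the camera images.
- gauge: Aluminium pendulum angle gauge, 0.12 to 0.24 kg, 166 mm tall, standing on the table. Origin: centre of its foot's underside; z up; x is where the white dial faces (roughly away from the robot); y sideways in the dial's plane. Flat foot 36 (x) by 70 (y) by 12 mm; round body 100 mm across, 18 mm thick (x), centre 66 mm and top 116 mm above the underside.
- handle (a point): Middle of the gauge's black upright handle, 140 mm above the foot's underside; axes as the gauge's. The handle is 22 mm (x) by 24 mm (y) and runs from the round body's top (116 mm) to 166 mm above the underside. Best pinched from above across y, so that it cannot turn in the fingers.
- pointer (a joint): Free-swinging black pointer (pendulum), rad. 0 along the gauge's own z; positive when its tip is towards the gauge's +y (right for someone facing the dial). It hangs plumb: turning the gauge about its own x changes this by minus that angle. When disturbed it swings at about 3 Hz and settles in about a second.
- bezel (a joint): Where the mark is set on the dial rim, rad, same sense and zero as the pointer: pointer on the mark when the two are equal. 0.22 to 0.45, so the mark is on the +y side of straight down; the rim is locked. To bring the pointer there, lean the gauge's top towards its own +y by this angle.
- mark (a point): Inner end of the black mark, a block 6 mm wide and 12 mm long on the dial rim, 40 mm from the pointer's pivot. z of this frame points from the mark to the dial's centre.
- pointer_tip (a point): Tip of the pointer, 37 mm from its pivot, which is at the dial's centre. z of this frame points from the tip to the pivot.
- stud_block: Fixed aluminium block 78 by 78 by 22 mm with a low dark collar (42 mm across, up to 26 mm) out of which stands the steel stud with a ball head. Origin: centre of the underside, on the stud's axis; z up.
- stud_top (a point): Crown (highest point) of the stud's ball head, on the block's vertical axis, 82 mm above the table when not pressed; moves down with the stud. The head is a steel ball of 22 mm radius; a small round bump 10 mm off the axis along the block's x, its top 1.5 mm lower than the crown, makes it uneven.
- stud (a joint): How far the stud is pressed down, m: 0 at rest, stops at 0.012. Spring: 1.8 N to start, then 0.6 N per mm.
- flat_block: Another fixed block, not wanted here: 70 by 70 by 20 mm with a plain flat-topped post 32 mm across, 42 mm high in all. Origin: centre of the underside.
- wheel_a: Bystander: small rubber wheel lying flat, 62 mm across, 26 mm thick. Origin: centre of the underside.
- wheel_b: Bystander: the same kind of wheel. Origin: centre of the underside.
- oil_bottle: Bystander: small white bottle, 28 mm across, 65 mm tall. Origin: centre of the underside.
- shock_cup: Bystander: black cylinder 38 mm across, 30 mm tall. Origin: centre of the underside.
- driver: Bystander: red screwdriver lying flat near the robot, across its front. Origin: on its underside, at mid-length.
- battery: Bystander: black battery pack, 46 by 138 by 25 mm. Origin: centre of the underside.
- esc_box: Bystander: grey box, 40 by 50 by 22 mm. Origin: centre of the underside.
Things that resemble listed ones, but are neither listed nor needed, are in the scene too. Leave any red or turquoise look-alike of the stud_block alone. Leave any blue or purple look-alike of the gauge alone.

How it is judged:
By the outcome, as a careful person would: the job done as asked, in the order asked, and still so for the second after the job is handed in, while the arm keeps its last pose, push and grip.
It also fails if it takes over 51 s, if anything falls off the work surface, if the arm or the gripper's body presses on something with over 40 N, if the wrist force passes 120 N, or if a joint passes its speed limit or range.

## Robot

A 7-joint arm with a two-finger parallel gripper is mounted at the origin on the work surface. World frame = base frame: x ahead of the robot, y to its left, z up, the work surface at z = 0. Lengths are in m, angles in rad, forces in N, time in s.
With the tool pointing down it reaches from about 0.4 to 0.85 m from the base axis. Payload 4.5 kg.
Tool frame: the origin (TCP) lies at the very end of the fingers, on their centre line; the grasp point (between the pads) lies 19 mm behind it; z points along the fingers, y is the direction in which the jaws open and shut (so a half turn about z gives the same grasp; the last joint's range is limited). The gripper opens to 85 mm and grips with 20 to 120 N. Pads are 22 mm wide; open, the fingers measure 114 mm over their backs; the gripper's body (76 mm by 85 mm) begins 54 mm behind the grasp point. The pads swing forward as they close: fully open they stand 13 mm farther back than shut.
Start: joints at [1.203, 0.689, -0.195, 1.565, 0.157, 0.902, -0.215], TCP at [0.244, -0.575, 0.231] pointing down, gripper open.
Joint ranges: [-3.01, 3.01], [-0.46, 2.08], [-1.47, 1.51], [0.13, 2.56], [-1, 4.14], [0.04, 2.09], [-2.66, 2.66]. Speed limits (rad/s): [2.57, 2.57, 3.14, 3.14, 3.14, 3.14, 3.14].

## Interface

Orientations are given as a rotation vector (axis times angle).
In Python, from cell import read_state, grab_frame, job_done gives the robot as it stands.
- The arm moves only by the tool step_arm, never from a script. Its argument "series" is one flat list of numbers, 7 for each row, row after row: the closure, from 0 (fully open) to 1 (shut), then the shift along the world's x, y, z in cm, then the turn, a rotation vector about the world's x, y, z in rad. In form: [jaw, tx, ty, tz, rx, ry, rz, jaw, tx, ty, tz, rx, ry, rz, ...]. A call has 1 to 12 rows; each row shifts and turns the commanded pose from where the row before left it; what a row does not reach is not made up. A row lasts 1/12 s, in which the tool goes at most 41.7 mm and 7.16 degrees, less where a joint would pass 70% of its speed; a pose out of reach is approached as far as the arm can. A call is refused whole if a number of a shift passes 4.17 or a number of a turn 0.125, either way. A call with a gripper value outside its range is refused whole. The fingers move at their own pace and stop on an object; "force" is the grip in N (left out, the last holds). Time passes only in rows, so rows that do not move let the fingers close. It gives the time, the measured TCP pose, the force and the opening at its end, in the units of the state.
- read_state(): the state, without advancing time (a new reading comes with each control period).
- grab_frame(name): name is "scene" or "top"; returns a dict with "image" (400x640x3 uint8, blue, green, red), "mtx" (3x3 intrinsics, pixels), "eye" and "rotation" of the camera in the world. Camera axes: x right, y up, looking along -z (the intrinsics and any distortion apply to the point x, -y, -z); pixel columns grow to the right and rows downward; lengths in m; the calibration is good to about 2 mm. A picture is of the moment at which its call begins. There is no depth.
- job_done(): hands the job in, once; it reports no verdict.
The state is a dict: "time_s": time; "q": joint angles; "qd": joint speeds; "tau": joint torques, N m; "position": TCP position; "tool_rot": TCP orientation; "force": force on the tool from outside, world axes, zero at the start; "ft_torque": the same for the moment, N m; "gripper_width": finger opening in m.
Only numpy, scipy, OpenCV 4.12 (cv2) and the standard library are available. Lean on these libraries where they do the work, as an engineer would, in place of code of your own. Each camera call takes 0.05 s, during which the arm holds its last target.

## Working session

There is one attempt and no reset: what is moved stays moved. The work goes in short steps, Python scripts to look and compute and a tool call to move; the robot and the scene stay as the last step left them, time stands still between calls to the robot, and variables do not carry over. Pictures are saved under pics/ and viewed, and the job is handed in when it is done.

Besides the shell and the picture viewer there is one more tool, called after ">>>" by a JSON object that holds its "api" and its "payload", one argument or row to a line. step_arm: Moves the arm, as the interface text tells. Its arguments: {"type":"object","properties":{"series":{"type":"array","items":{"type":"number"}},"force":{"type":"number"}},"required":["series"]}

```bash
mkdir -p pics; ls; python3 - <<'E'
from cell import *
import cv2
for n in("scene","top"):
    f=grab_frame(n);cv2.imwrite(f"pics/{n}0.png",f["image"]);print(n,f["mtx"],f["eye"],f["rotation"],[k for k in f])
print(read_state())
E
```

```text
pics
scene [[460.12598431   0.         307.78099798]
 [  0.         460.12598431 195.10193014]
 [  0.           0.           1.        ]] [ 1.25098683 -0.02410972  0.91015579] [0.58101547 0.53042313 1.35817279] ['image', 'mtx', 'eye', 'rotation']
top [[396.04264912   0.         319.39901763]
 [  0.         396.04264912 200.94087123]
 [  0.           0.           1.        ]] [0.40996153 0.03467136 1.26943865] [ 0.08641824 -0.08106704 -1.58768539] ['image', 'mtx', 'eye', 'rotation']
{'time_s': 0.1, 'q': array([ 1.20277754,  0.6898879 , -0.19454122,  1.5662263 ,  0.15734261,
        0.90248943, -0.21509332]), 'qd': array([ 1.61149821e-03, -1.51161641e-03, -1.88866325e-03, -2.03577081e-03,
       -2.40749078e-03, -6.56761151e-05, -1.36293249e-03]), 'tau': array([-5.51860969e-03, -5.40595186e+01, -1.27164088e+00, -1.58983809e+01,
        9.50941409e-03,  4.40202537e-03,  1.54768537e-05]), 'position': array([ 0.24417165, -0.57471379,  0.23057606]), 'tool_rot': array([-3.07684441e+00, -6.26819565e-01,  7.14611986e-04]), 'force': array([ 0.29427564, -0.68226224,  0.1564162 ]), 'ft_torque': array([ 0.01634419, -0.03322192,  0.00302653]), 'gripper_width': 0.08521659374534063}
```

View pics/scene0.png

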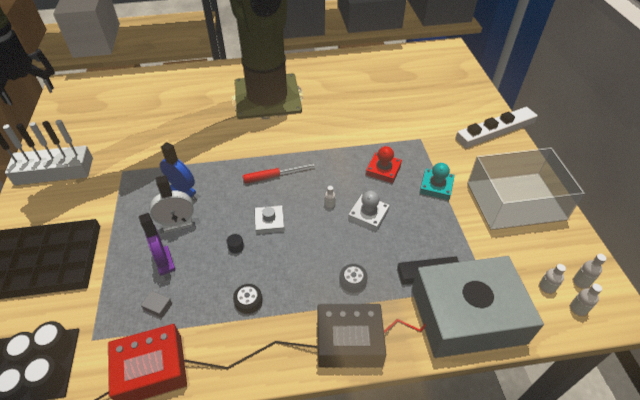

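View pics/top0.png

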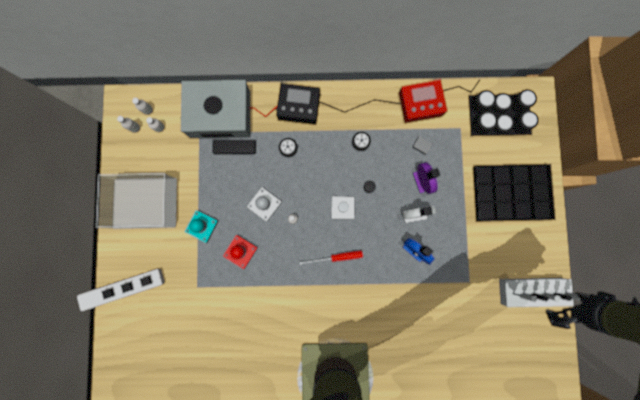

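The scene view shows three gauges: blue (178,172), silver/white (172,208) and purple (158,245). There are three ball studs: red (385,162), turquoise (438,178) and aluminium (370,207). The flat-post block is at (268,217). By the description I choose the silver gauge (top view 418,213) and the aluminium stud (top view 264,203), and I'll check both in close crops.

```bash
python3 - <<'E'
import cv2,numpy as np
s=cv2.imread('pics/scene0.png');t=cv2.imread('pics/top0.png')
a=cv2.resize(s[140:280,130:230],None,fx=4,fy=4,interpolation=2)
b=cv2.resize(t[150:270,385:465],None,fx=4,fy=4,interpolation=2)
c=cv2.resize(s[180:240,340:400],None,fx=4,fy=4,interpolation=2)
d=cv2.resize(t[180:230,240:290],None,fx=4,fy=4,interpolation=2)
o=np.zeros((560,800,3),np.uint8);o[:,:400]=a[:560];
o[:480,400:720]=b
cv2.imwrite('pics/c1.png',o)
o=np.zeros((240,440,3),np.uint8);o[:,:240]=c;o[:200,240:]=d;cv2.imwrite('pics/c2.png',cv2.resize(o,None,fx=1.8,fy=1.8))
E
```

```text
(no output)
```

View pics/c1.png

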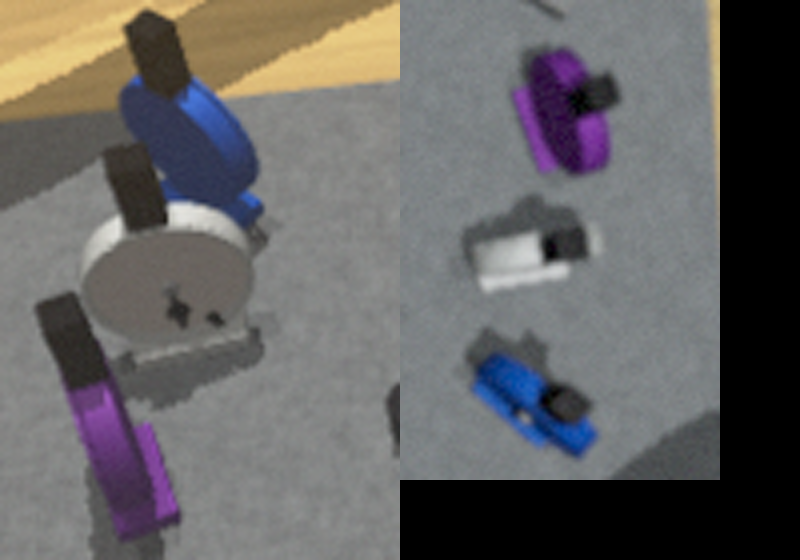

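View pics/c2.png

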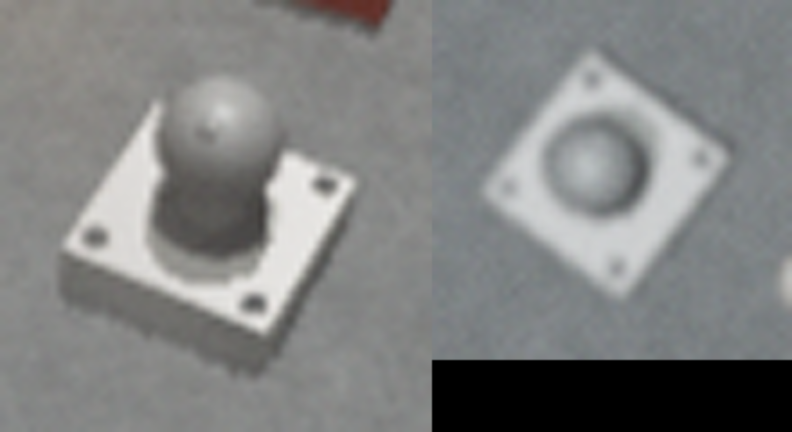

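```bash
cat > h.py <<'E'
import numpy as np,cv2
from scipy.spatial.transform import Rotation as R
from cell import *
def ray(f,u,v):
    d=np.linalg.inv(f["mtx"])@[u,v,1]; d=np.array([d[0],-d[1],-d[2]])
    return np.array(f["eye"]),R.from_rotvec(f["rotation"]).apply(d/np.linalg.norm(d))
def plane(f,u,v,z):
    e,d=ray(f,u,v); return e+d*(z-e[2])/d[2]
def proj(f,p):
    c=R.from_rotvec(f["rotation"]).inv().apply(np.array(p)-f["eye"]); q=f["mtx"]@[c[0],-c[1],-c[2]]; return q[:2]/q[2]
def tri(f1,p1,f2,p2):
    e1,d1=ray(f1,*p1);e2,d2=ray(f2,*p2)
    s=np.linalg.lstsq(np.c_[d1,-d2],e2-e1,rcond=None)[0]
    a,b=e1+s[0]*d1,e2+s[1]*d2; return (a+b)/2,np.linalg.norm(a-b)
E
python3 - <<'E'
from h import *
s=grab_frame("scene");t=grab_frame("top")
def big(f,x0,y0,x1,y1,fn):
    im=f["image"][y0:y1,x0:x1].astype(int);m=fn(im).astype(np.uint8)
    n,l,st,c=cv2.connectedComponentsWithStats(m); k=1+np.argmax(st[1:,4]); 
    cn=max(cv2.findContours((l==k).astype(np.uint8),0,1)[0],key=cv2.contourArea)
    r=cv2.minAreaRect(cn); return c[k]+[x0,y0],st[k,4],np.array(cv2.boxPoints(r))+[x0,y0]
dark=lambda im:im.max(2)<75
white=lambda im:im.min(2)>170
# handle top view / scene
for nm,f,b in(("top",t,(415,200,440,225)),("scene",s,(150,170,180,200))):
    c,n,bx=big(f,*b,dark);print(nm,"handle",c.round(1),n,bx.round(1).tolist())
# stud block plate top view
c,n,bx=big(t,240,180,290,230,lambda im:im.min(2)>165);print("plate",c,n,bx.round(1).tolist())
P=[plane(t,*q,0.022) for q in bx];print(np.round(P,4).tolist(),np.mean(P,0))
d=P[1]-P[0];print("side",np.linalg.norm(d),np.linalg.norm(P[2]-P[1]),"yaw",np.degrees(np.arctan2(d[1],d[0])))
# foot in top
c,n,bx=big(t,395,195,445,230,lambda im:im.min(2)>150);print("white gauge",c,n,bx.round(1).tolist())
print(plane(t,419,214,0.166))
E
```

```text
top handle [425.7 210.5] 80 [[421.0, 206.0], [431.0, 206.0], [431.0, 214.0], [421.0, 214.0]]
scene handle [163.7 186. ] 242 [[154.9, 177.4], [166.7, 174.2], [172.3, 194.8], [160.6, 198.0]]
plate [263.79493671 204.6835443 ] 395 [[246.4, 206.5], [261.2, 186.7], [280.8, 201.3], [265.9, 221.2]]
[[0.5298, 0.2692, 0.022], [0.5923, 0.2219, 0.022], [0.5443, 0.1601, 0.022], [0.4823, 0.2075, 0.022]] [0.53713996 0.21468742 0.022     ]
side 0.07839441785077422 0.0782231805661818 yaw -37.107513007616596
white gauge [414.18232044 216.03314917] 181 [[403.3, 210.9], [424.6, 207.4], [426.5, 218.9], [405.2, 222.5]]
[ 0.48596496 -0.23973787  0.166     ]
```

```bash
python3 - <<'E'
from h import *
s=cv2.imread('pics/scene0.png');t=cv2.imread('pics/top0.png')
def g(im,x0,y0,w,h,k):
    c=cv2.resize(im[y0:y0+h,x0:x0+w],None,fx=k,fy=k,interpolation=cv2.INTER_NEAREST)
    for i in range(0,w,5): cv2.putText(c,str(x0+i),(i*k,8),0,.3,(0,255,255));cv2.line(c,(i*k,10),(i*k,14),(0,255,255))
    for j in range(5,h,5): cv2.putText(c,str(y0+j),(0,j*k+4),0,.3,(0,255,255))
    return cv2.convertScaleAbs(c,alpha=1.3,beta=10)
cv2.imwrite('pics/d1.png',g(t,398,198,45,32,17))
cv2.imwrite('pics/d2.png',g(s,145,170,60,65,9))
cv2.imwrite('pics/d3.png',np.hstack([g(s,345,185,45,45,8),g(t,242,182,45,45,8)]))
E
```

```text
(no output)
```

View pics/d1.png

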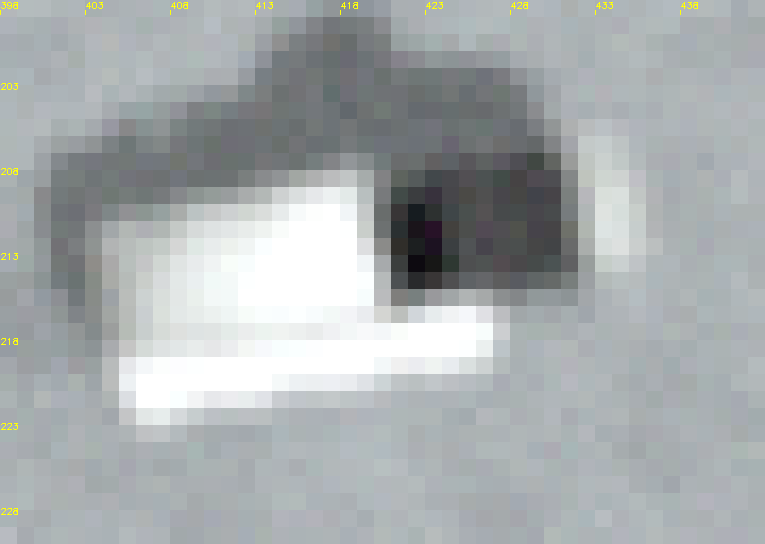

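View pics/d2.png

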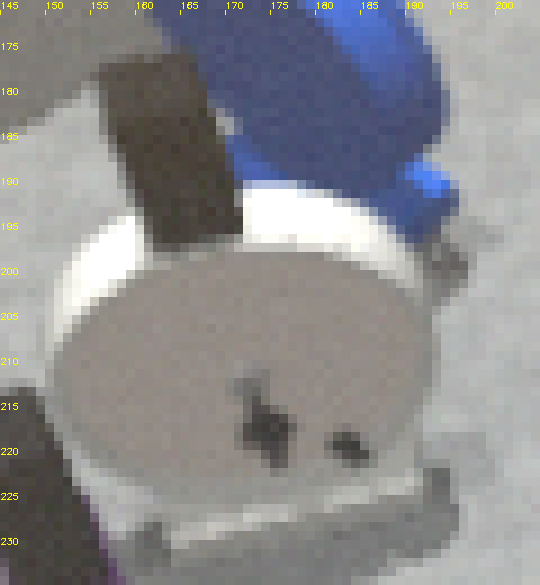

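View pics/d3.png

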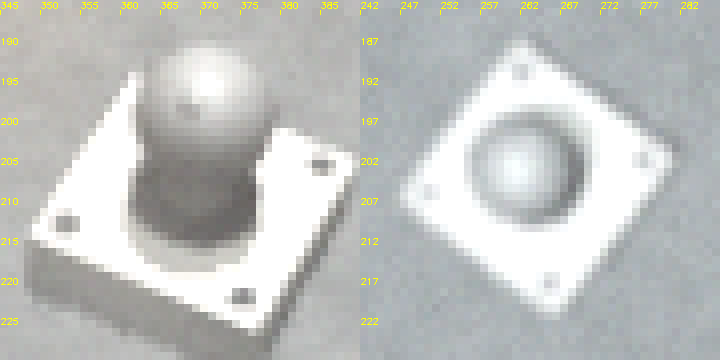

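```bash
python3 - <<'E'
from h import *
s=grab_frame("scene");t=grab_frame("top")
a=plane(t,405,221.8,.012);b=plane(t,427,217.8,.012);print("foot top edge top",a,b,np.linalg.norm(a-b),"ydir deg",np.degrees(np.arctan2(*(a-b)[:2])) )
a=plane(s,163.5,230,.012);b=plane(s,191.5,223,.012);print("foot edge scene",a,b,np.linalg.norm(a-b),np.degrees(np.arctan2(*(b-a)[:2])))
h=plane(t,427.2,210.6,.166);print("handle top",h)
# scene handle top front edge corners, bottom front edge
for q,z in(((155.5,177.5),.166),((165,175.5),.166),((162,197.3),.116),((172,196),.116)):print(q,plane(s,*q,z))
c=np.mean([plane(s,*q,z) for q,z in(((155.5,177.5),.166),((165,175.5),.166),((162,197.3),.116),((172,196),.116))],0);print(c)
# blue/purple handles
print("blue",plane(t,421,249,.166),"purple",plane(t,433,174,.166))
# ball
print("ball",tri(s,(369,198.2),t,(262.5,203.2)), plane(t,262.5,203.2,.06),"bump",plane(s,367.3,198,.0805))
c=np.array([.537,.2147,.082]);print(proj(s,c),proj(t,c),proj(t,c-[0,0,.022]),proj(s,c-[0,0,.022]))
# mark, pointer pixels
def pl(f,u,v,p,n):
    e,d=ray(f,u,v);return e+d*((p-e)@n)/(d@n)
E
```

```text
foot top edge top [ 0.47261797 -0.2325659   0.012     ] [ 0.4840176  -0.30285866  0.012     ] 0.07121111640112579 ydir deg -9.211665579151155
foot edge scene [ 0.52104426 -0.29701347  0.012     ] [ 0.50941773 -0.22915362  0.012     ] 0.06884863674015758 -9.722177865818908
handle top [ 0.49504421 -0.26302594  0.166     ]
(155.5, 177.5) [ 0.49220294 -0.27833458  0.166     ]
(165, 175.5) [ 0.48916192 -0.25743314  0.166     ]
(162, 197.3) [ 0.50837435 -0.27536305  0.116     ]
(172, 196) [ 0.50786886 -0.25257491  0.116     ]
[ 0.49940202 -0.26592642  0.141     ]
blue [ 0.38900961 -0.24090066  0.166     ] purple [ 0.59815564 -0.28423217  0.166     ]
ball (array([0.53556378, 0.21220872, 0.05782592]), np.float64(0.001121176092976625)) [0.53542278 0.21245056 0.06      ] bump [0.55335448 0.20150974 0.0805    ]
[371.19975865 191.90368632] [260.67927064 201.96111438] [261.76650885 202.7028605 ] [370.43300073 197.90838036]
```

Both gauge estimates agree: handle at about (0.496, -0.2645), yaw about +9.5°. The foot edges measure 71 and 69 mm long and 37 mm apart, which fits. The stud axis is at about (0.5365, 0.2137), with plate sides of 78 mm. The bump lies at about -37°, so the lean goes away from it. Moving above the handle.

>>> {"api": "step_arm", "payload": {
  "series": [0,2.1,2.58,0,0,0,-0.02,0,2.1,2.58,0,0,0,-0.02,0,2.1,2.58,0,0,0,-0.02,0,2.1,2.58,0,0,0,-0.02,0,2.1,2.58,0,0,0,-0.02,0,2.1,2.58,0,0,0,-0.02,0,2.1,2.58,0,0,0,-0.02,0,2.1,2.58,0,0,0,-0.02,0,2.1,2.58,0,0,0,-0.02,0,2.1,2.58,0,0,0,-0.02,0,2.1,2.58,0,0,0,-0.02,0,2.1,2.58,0,0,0,-0.016],
  "force": 60
}}

```text
time_s: 1.3
position: [0.4973, -0.2642, 0.2314]
tool_rot: [3.131, 0.259, 0.0]
force: [0.4, 0.3, 0.6]
gripper_width: 0.0855
```

```bash
cat >> h.py <<'E'
def st():
    s=read_state();r=R.from_rotvec(s["tool_rot"]).as_matrix()
    print("t",round(s["time_s"],2),"p",s["position"].round(4),"ydeg",np.degrees(np.arctan2(r[1,1],r[0,1])).round(2),"z",r[:,2].round(4),"y",r[:,1].round(4),"F",s["force"].round(2),"T",s["ft_torque"].round(3),"w",round(s["gripper_width"],4))
def crop(name,fn,x0,y0,w,h,k):
    f=grab_frame(name);c=cv2.resize(f["image"][y0:y0+h,x0:x0+w],None,fx=k,fy=k,interpolation=cv2.INTER_NEAREST)
    for i in range(0,w,5): cv2.putText(c,str(x0+i),(i*k,8),0,.3,(0,255,255))
    for j in range(5,h,5): cv2.putText(c,str(y0+j),(0,j*k+4),0,.3,(0,255,255))
    cv2.imwrite("pics/"+fn,c); return f
E
python3 - <<'E'
from h import *
st()
f=grab_frame("scene");cv2.imwrite("pics/s1.png",f["image"])
E
```

```text
t 1.3 p [ 0.4973 -0.2642  0.2314] ydeg -80.55 z [ 1.e-04 -1.e-04 -1.e+00] y [ 1.642e-01 -9.864e-01  1.000e-04] F [0.43 0.29 0.65] T [-0.002 -0.017  0.048] w 0.0855
```

View pics/s1.png

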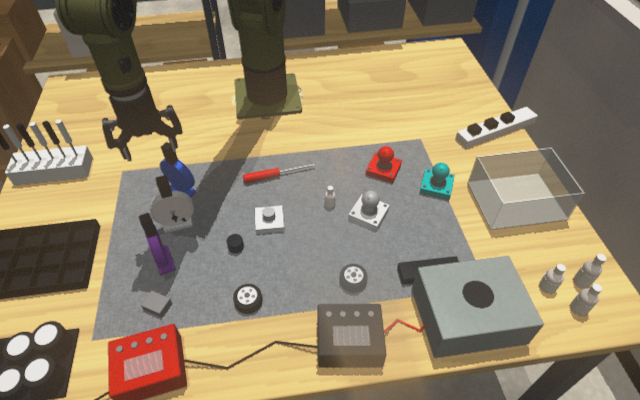

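The fingers straddle the handle column at (125–180, 150). Next I lower to 0.122 and close gently.

>>> {"api": "step_arm", "payload": {
  "series": [0,-0.1,0,-1.8,0,0,0,0,0,0,-1.8,0,0,0,0,0,0,-1.8,0,0,0,0,0,0,-1.8,0,0,0,0,0,0,-1.8,0,0,0,0,0,0,-1.8,0,0,0,0,0,0,0,0,0,0,0,0,0,0,0,0,0]
}}

```text
time_s: 2.02
position: [0.4949, -0.2655, 0.1229]
tool_rot: [-3.13, -0.26, 0.002]
force: [-0.0, -0.5, 0.1]
gripper_width: 0.0853
```

```bash
python3 - <<'E'
from h import *
st()
f=crop("scene","s2.png",100,110,130,130,4)
f=grab_frame("top");c=cv2.resize(f["image"][180:240,385:465],None,fx=7,fy=7,interpolation=0);cv2.imwrite("pics/t2.png",c)
E
```

```text
t 2.02 p [ 0.4949 -0.2655  0.1229] ydeg -80.49 z [-1.6e-03  7.0e-04 -1.0e+00] y [ 0.1652 -0.9863 -0.001 ] F [-0.05 -0.53  0.15] T [-0.025 -0.003  0.034] w 0.0853
```

View pics/s2.png

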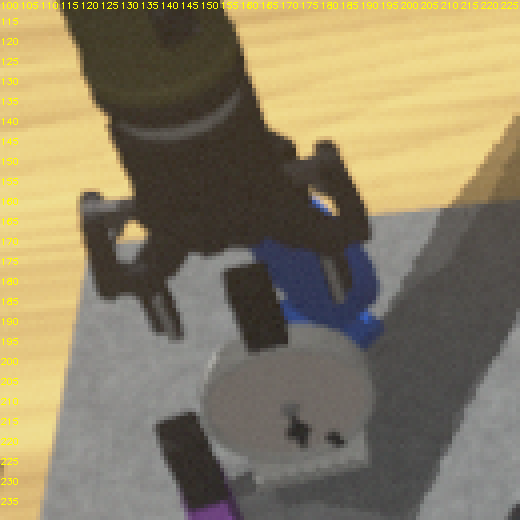

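>>> {"api": "step_arm", "payload": {
  "series": [0.5,0,0,0,0,0,0,1,0,0,0,0,0,0,1,0,0,0,0,0,0,1,0,0,0,0,0,0,1,0,0,0,0,0,0,1,0,0,0,0,0,0,1,0,0,0,0,0,0,1,0,0,0,0,0,0,1,0,0,0,0,0,0,1,0,0,0,0,0,0],
  "force": 60
}}

```text
time_s: 2.95
position: [0.4956, -0.2655, 0.1237]
tool_rot: [3.131, 0.26, 0.001]
force: [-1.2, 1.1, 5.2]
gripper_width: 0.0233
```

```bash
python3 - <<'E'
from h import *
st()
f=crop("scene","s3.png",100,110,130,130,4)
E
```

```text
t 2.95 p [ 0.4956 -0.2655  0.1237] ydeg -80.49 z [ 5.e-04 -1.e-04 -1.e+00] y [ 1.651e-01 -9.863e-01  2.000e-04] F [-1.18  1.12  5.2 ] T [ 0.198  0.163 -0.068] w 0.0233
```

View pics/s3.png

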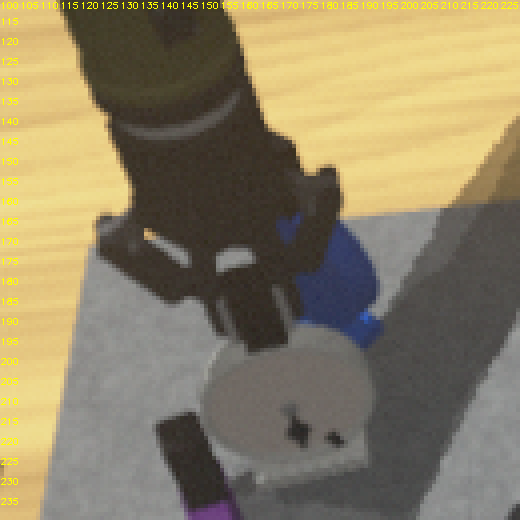

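Gripped: the opening is 23.3 mm on the 24 mm handle, with the TCP 123.7 mm above the foot's underside. Lifting.

>>> {"api": "step_arm", "payload": {
  "series": [1,0,0,0.8,0,0,0,1,0,0,1.6,0,0,0,1,0,0,2,0,0,0,1,0,0,2,0,0,0,1,0,0,2,0,0,0,1,0,0,2,0,0,0,1,0,0,1.6,0,0,0,1,0.2,1.5,0,0,0,0,1,0.25,3,0,0,0,-0.012,1,0.3,3.4,0,0,0,-0.012,1,0.3,3.4,0,0,0,-0.012,1,0.3,3.4,0,0,0,-0.012]
}}

```text
time_s: 4.0
position: [0.5084, -0.1175, 0.2433]
tool_rot: [3.136, 0.183, -0.001]
force: [1.0, 0.1, -1.8]
gripper_width: 0.0237
```

```bash
python3 - <<'E'
from h import *
st()
f=grab_frame("scene");cv2.imwrite("pics/s4.png",f["image"])
E
```

```text
t 4.0 p [ 0.5084 -0.1175  0.2433] ydeg -83.34 z [-6.e-04 -0.e+00 -1.e+00] y [ 0.116  -0.9932 -0.    ] F [ 1.01  0.08 -1.81] T [ 0.025 -0.103  0.03 ] w 0.0237
```

View pics/s4.png

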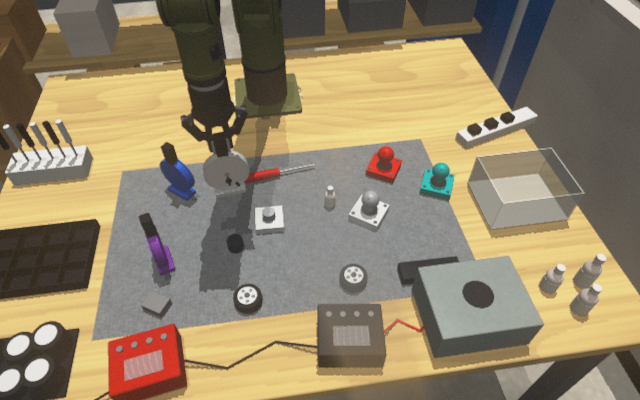

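The gauge is lifted and hanging upright at (225,170), and nothing else has moved. Carrying it over to the stud.

>>> {"api": "step_arm", "payload": {
  "series": [1,0.25,3.1,0,0,0,-0.012,1,0.25,3.1,0,0,0,-0.012,1,0.25,3.1,0,0,0,-0.012,1,0.25,3.1,0,0,0,-0.012,1,0.25,3.1,0,0,0,-0.012,1,0.25,3.1,0,0,0,-0.012,1,0.25,3.1,0,0,0,-0.012,1,0.25,3.1,0,0,0,-0.012,1,0.25,3.1,0,0,0,-0.012,1,0.25,3.1,0,0,0,-0.008,1,0.2,1.6,0,0,0,0,1,0.1,0.5,0,0,0,0]
}}

```text
time_s: 5.05
position: [0.5362, 0.217, 0.2431]
tool_rot: [-3.139, -0.012, 0.001]
force: [-0.1, 0.8, -1.3]
gripper_width: 0.0235
```

>>> {"api": "step_arm", "payload": {
  "series": [1,0,0,0,0,0,0,1,0,0,0,0,0,0,1,0,0,0,0,0,0]
}}

```text
time_s: 5.3
position: [0.537, 0.2096, 0.2432]
tool_rot: [3.139, -0.002, -0.001]
force: [-0.8, -1.1, -1.5]
gripper_width: 0.0231
```

```bash
python3 - <<'E'
from h import *
st()
f=crop("scene","s5.png",310,90,130,150,4)
g=crop("top","t5.png",220,170,80,75,8)
E
```

```text
t 5.3 p [0.537  0.2096 0.2432] ydeg -90.07 z [-6.0e-04 -2.2e-03 -1.0e+00] y [-0.0012 -1.      0.0022] F [-0.85 -1.14 -1.46] T [ 0.006 -0.014  0.003] w 0.0231
```

View pics/s5.png

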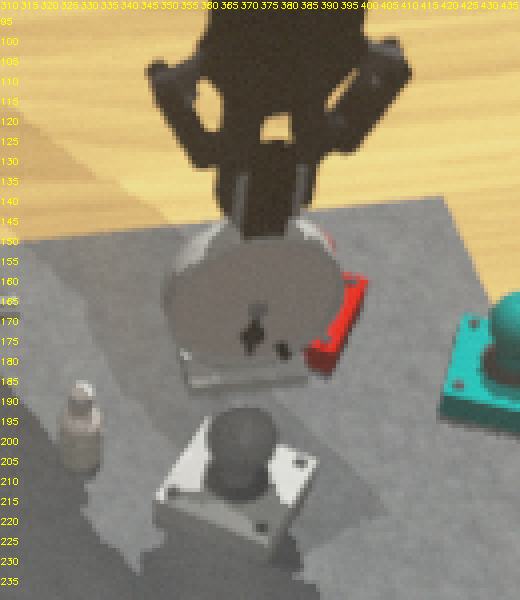

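View pics/t5.png

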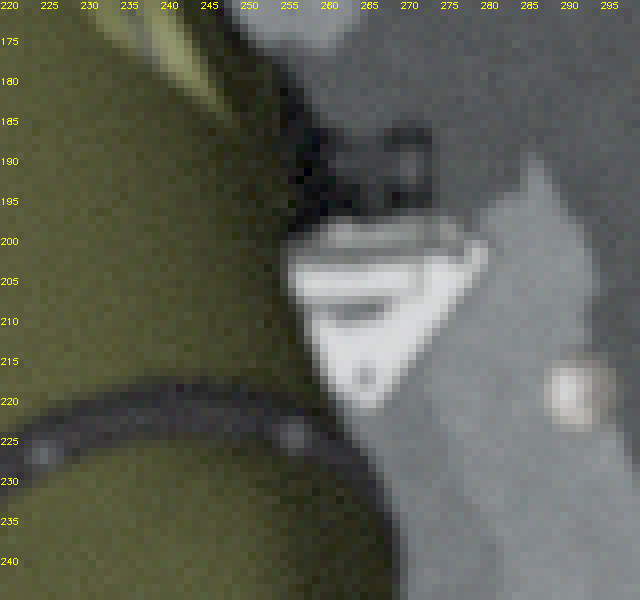

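>>> {"api": "step_arm", "payload": {
  "series": [1,0,0,0,0,0,0,1,0,0,0,0,0,0,1,0,0,0,0,0,0,1,0,0,0,0,0,0,1,0,0,0,0,0,0,1,0,0,0,0,0,0]
}}

```text
time_s: 5.9
position: [0.5369, 0.2124, 0.2433]
tool_rot: [3.142, 0.003, -0.0]
force: [-0.5, 0.5, -1.3]
gripper_width: 0.0234
```

```bash
python3 - <<'E'
from h import *
st();st();p=read_state()["position"]
f=crop("scene","s6.png",340,130,65,90,8)
b=np.array([p[0],p[1],p[2]-.1237])
for d in((.018,-.035,0),(.018,.035,0),(.018,-.035,.012),(.018,.035,.012),(0.009,0,.066),(-.0,-.05,.066),(0,.05,.066)):print(d,proj(f,b+d).round(1))
for z in(.082,.06):print("stud",proj(f,[.5365,.2137,z]))
E
```

```text
t 5.9 p [0.5369 0.2124 0.2433] ydeg -89.89 z [-0.e+00 -1.e-04 -1.e+00] y [ 2.e-03 -1.e+00  1.e-04] F [-0.5   0.53 -1.35] T [0.026 0.031 0.015] w 0.0234
t 5.9 p [0.5369 0.2124 0.2433] ydeg -89.89 z [-0.e+00 -1.e-04 -1.e+00] y [ 2.e-03 -1.e+00  1.e-04] F [-0.5   0.53 -1.35] T [0.026 0.031 0.015] w 0.0234
(0.018, -0.035, 0) [358.6 188.6]
(0.018, 0.035, 0) [388.1 185.2]
(0.018, -0.035, 0.012) [358.9 185.1]
(0.018, 0.035, 0.012) [388.7 181.6]
(0.009, 0, 0.066) [375.1 163.9]
(-0.0, -0.05, 0.066) [352.2 163.6]
(0, 0.05, 0.066) [395.9 158.7]
stud [370.74589423 191.79864875]
stud [369.98595305 197.80354258]
```

View pics/s6.png

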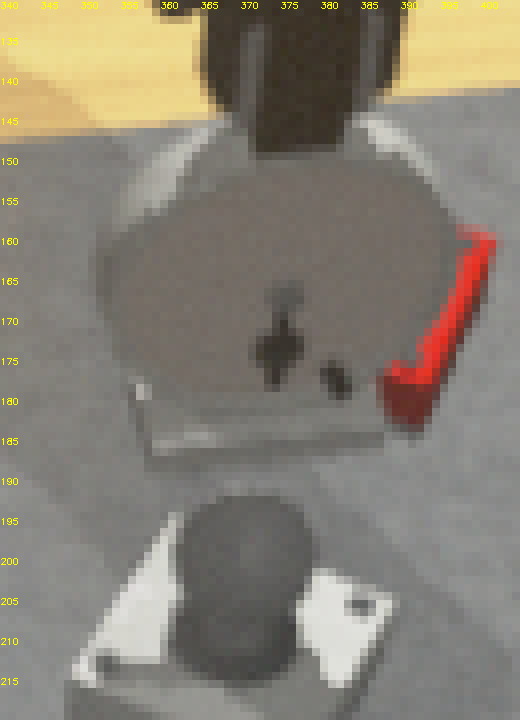

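```bash
python3 - <<'E'
from h import *
p=read_state()["position"]
f=crop("top","t6.png",235,180,50,50,11)
b=np.array([p[0],p[1],p[2]-.1237])
for d in((.018,-.035,.012),(-.018,-.035,.012),(-.018,.035,.012),(-.018,.035,0),(-.018,-.035,0),(0.009,-.05,.066),(-.009,-.05,.066)):print(d,proj(f,b+d).round(1))
E
```

```text
(0.018, -0.035, 0.012) [270.9 193.8]
(-0.018, -0.035, 0.012) [271.  206.2]
(-0.018, 0.035, 0.012) [246.8 206.6]
(-0.018, 0.035, 0) [247.5 207. ]
(-0.018, -0.035, 0) [271.5 206.6]
(0.009, -0.05, 0.066) [273.9 194.5]
(-0.009, -0.05, 0.066) [273.9 201. ]
```

View pics/t6.png

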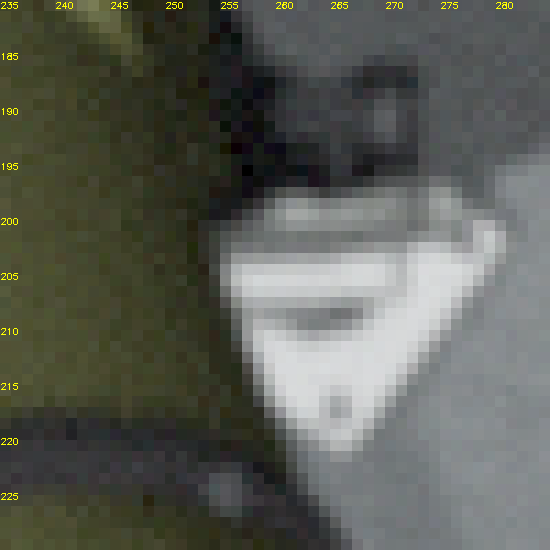

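Foot edges match the prediction within about 1 px, except that the gauge sits 1–2 mm towards -y of the stud axis. I correct by +2 mm in y and descend.

>>> {"api": "step_arm", "payload": {
  "series": [1,0,0.1,-0.5,0,0,0,1,0,0.1,-0.8,0,0,0,1,0,0,-0.8,0,0,0,1,0,0,-0.6,0,0,0,1,0,0,-0.4,0,0,0,1,0,0,-0.2,0,0,0,1,0,0,0,0,0,0,1,0,0,0,0,0,0,1,0,0,0,0,0,0,1,0,0,0,0,0,0]
}}

```text
time_s: 6.83
position: [0.5372, 0.2144, 0.2107]
tool_rot: [-3.141, -0.003, -0.001]
force: [-0.1, -0.2, -1.8]
gripper_width: 0.0232
```

```bash
python3 - <<'E'
from h import *
st()
crop("scene","s7.png",340,140,65,85,9)
E
```

```text
t 6.83 p [0.5372 0.2144 0.2107] ydeg -89.9 z [ 7.e-04  2.e-04 -1.e+00] y [ 1.7e-03 -1.0e+00 -2.0e-04] F [-0.13 -0.24 -1.83] T [-0.01   0.002 -0.005] w 0.0232
```

View pics/s7.png

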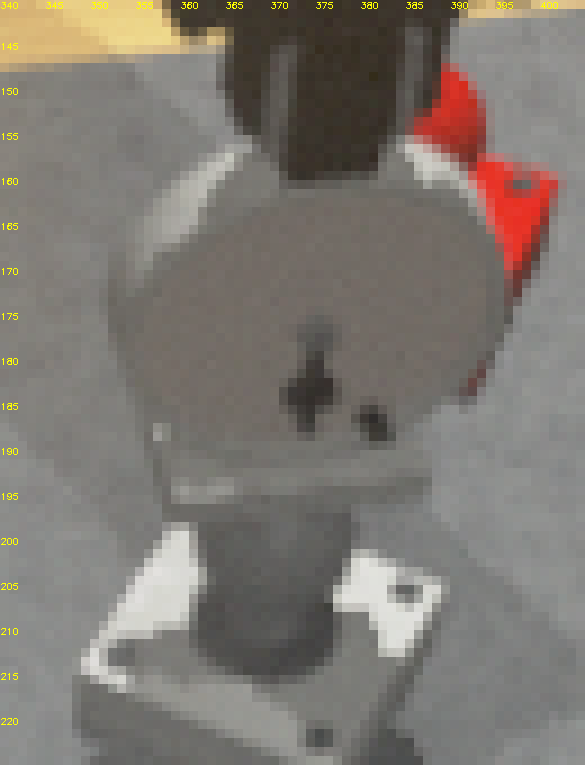

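Foot is centred over the ball: foot mid is at about 371.7, and the ball at 369.0 corresponds to the same y. Lowering slowly onto the stud.

>>> {"api": "step_arm", "payload": {
  "series": [1,0,0,-0.15,0,0,0,1,0,0,-0.15,0,0,0,1,0,0,-0.1,0,0,0,1,0,0,-0.1,0,0,0,1,0,0,-0.1,0,0,0,1,0,0,-0.1,0,0,0,1,0,0,0,0,0,0,1,0,0,0,0,0,0,1,0,0,0,0,0,0,1,0,0,0,0,0,0]
}}

```text
time_s: 7.72
position: [0.537, 0.2144, 0.2035]
tool_rot: [3.142, 0.003, 0.0]
force: [0.1, 0.3, 0.0]
gripper_width: 0.0233
```

```bash
python3 - <<'E'
from h import *
st()
E
```

```text
t 7.72 p [0.537  0.2144 0.2035] ydeg -89.9 z [ 1.e-04 -0.e+00 -1.e+00] y [ 0.0018 -1.      0.    ] F [0.08 0.26 0.05] T [-0.081  0.194  0.035] w 0.0233
```

>>> {"api": "step_arm", "payload": {
  "series": [1,0,0,-0.1,0,0,0,1,0,0,-0.1,0,0,0,1,0,0,-0.1,0,0,0,1,0,0,0,0,0,0,1,0,0,0,0,0,0,1,0,0,0,0,0,0]
}}

```text
time_s: 8.22
position: [0.537, 0.2144, 0.2004]
tool_rot: [3.142, 0.003, 0.0]
force: [-1.0, 0.3, 2.6]
gripper_width: 0.0232
```

```bash
python3 - <<'E'
from h import *
st()
E
```

```text
t 8.22 p [0.537  0.2144 0.2004] ydeg -89.9 z [ 2.e-04 -0.e+00 -1.e+00] y [ 0.0018 -1.      0.    ] F [-0.99  0.3   2.64] T [-0.08   0.231 -0.005] w 0.0232
```

>>> {"api": "step_arm", "payload": {
  "series": [1,0,0,0,0,0,0,1,0,0,0,0,0,0]
}}

```text
time_s: 8.38
position: [0.537, 0.2144, 0.2004]
tool_rot: [3.142, 0.003, 0.0]
force: [-0.3, -1.5, 2.3]
gripper_width: 0.0233
```

```bash
python3 - <<'E'
from h import *
st()
f=crop("scene","s8.png",340,140,65,85,9)
E
```

```text
t 8.38 p [0.537  0.2144 0.2004] ydeg -89.9 z [ 1.e-04 -0.e+00 -1.e+00] y [ 0.0018 -1.      0.    ] F [-0.27 -1.47  2.28] T [-0.109  0.219  0.03 ] w 0.0233
```

View pics/s8.png

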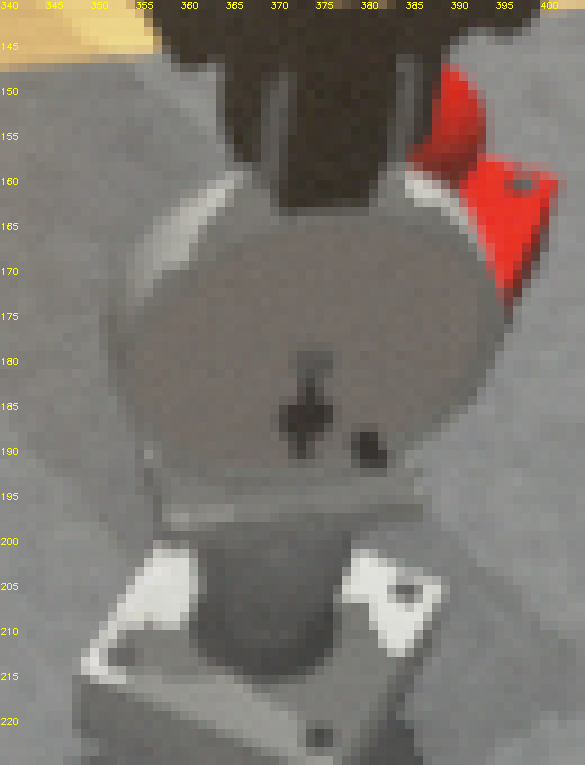

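```bash
cat >> h.py <<'E'
def dark(f,box,th):
    x0,y0,x1,y1=box;im=f["image"][y0:y1,x0:x1].max(2).astype(float)
    bg=np.median(im);m=(im<th).astype(np.uint8)
    n,l,s,c=cv2.connectedComponentsWithStats(m)
    out=[]
    for k in range(1,n):
        if s[k,4]>=4:
            ys,xs=np.where(l==k);w=bg-im[ys,xs]
            out.append(((xs@w)/w.sum()+x0,(ys@w)/w.sum()+y0,int(s[k,4])))
    return out
E
python3 - <<'E'
from h import *
f=grab_frame("scene")
bl=dark(f,(355,168,392,196),80);print(bl)
C=np.array([.537+.012,.2124,.2004-.1237+.066]);print("C px",proj(f,C))
def dp(u,v):
    e,d=ray(f,u,v);q=e+d*(C[0]-e[0])/d[0];return q-C
for b in bl:
    q=dp(*b[:2]);print(b[2],q.round(4),"r",np.hypot(*q[1:]).round(4),"ang",np.arctan2(q[1],-q[2]).round(3))
print("tip",dp(372.5,190.5))
E
```

```text
[(np.float64(373.5007396449704), np.float64(185.99260355029585), 26), (np.float64(380.6530973451327), np.float64(189.5929203539823), 11)]
C px [373.67036251 178.20212509]
26 [ 0.      0.002  -0.0267] r 0.0268 ang 0.076
11 [ 0.      0.0207 -0.0425] r 0.0472 ang 0.455
tip [ 0.          0.00103088 -0.04228507]
```

The stud is partly pressed with a net push of about 4 N (about 3.6 mm). The first mark estimate is 0.40–0.42 rad. I rock to 0.36 rad first, about the middle of the foot.

>>> {"api": "step_arm", "payload": {
  "series": [1,0,0.495,-0.01,-0.04,0,0,1,0,0.494,-0.03,-0.04,0,0,1,0,0.492,-0.05,-0.04,0,0,1,0,0.49,-0.07,-0.04,0,0,1,0,0.487,-0.09,-0.04,0,0,1,0,0.483,-0.11,-0.04,0,0,1,0,0.478,-0.127,-0.04,0,0,1,0,0.473,-0.146,-0.04,0,0,1,0,0.466,-0.165,-0.04,0,0,1,0,0,0,0,0,0,1,0,0,0,0,0,0,1,0,0,0,0,0,0]
}}

```text
time_s: 9.48
position: [0.5371, 0.2609, 0.1923]
tool_rot: [2.788, 0.004, 0.002]
force: [-1.0, 6.3, 3.6]
gripper_width: 0.0235
```

>>> {"api": "step_arm", "payload": {
  "series": [1,0,0,0,0,0,0,1,0,0,0,0,0,0,1,0,0,0,0,0,0,1,0,0,0,0,0,0,1,0,0,0,0,0,0,1,0,0,0,0,0,0,1,0,0,0,0,0,0,1,0,0,0,0,0,0,1,0,0,0,0,0,0,1,0,0,0,0,0,0]
}}

```text
time_s: 10.32
position: [0.5372, 0.2605, 0.1927]
tool_rot: [2.789, 0.003, 0.002]
force: [-0.9, 6.2, 2.1]
gripper_width: 0.0233
```

```bash
python3 - <<'E'
from h import *
st()
f=crop("scene","s9.png",340,140,75,85,9)
print(dark(f,(355,168,400,196),80))
s=read_state();r=R.from_rotvec(s["tool_rot"]).as_matrix();print("tilt",np.arctan2(-r[1,2],-r[2,2]),"footmid",s["position"]+.1237*r[:,2])
E
```

```text
t 10.32 p [0.5372 0.2605 0.1927] ydeg -89.9 z [ 0.0015 -0.3452 -0.9385] y [ 0.0016 -0.9385  0.3452] F [-0.87  6.24  2.06] T [ 1.879  0.178 -0.067] w 0.0233
[(np.float64(384.7298245614035), np.float64(187.55839598997494), 37)]
tilt 0.35250918830360634 footmid [0.53734498 0.21779636 0.07661963]
```

View pics/s9.png

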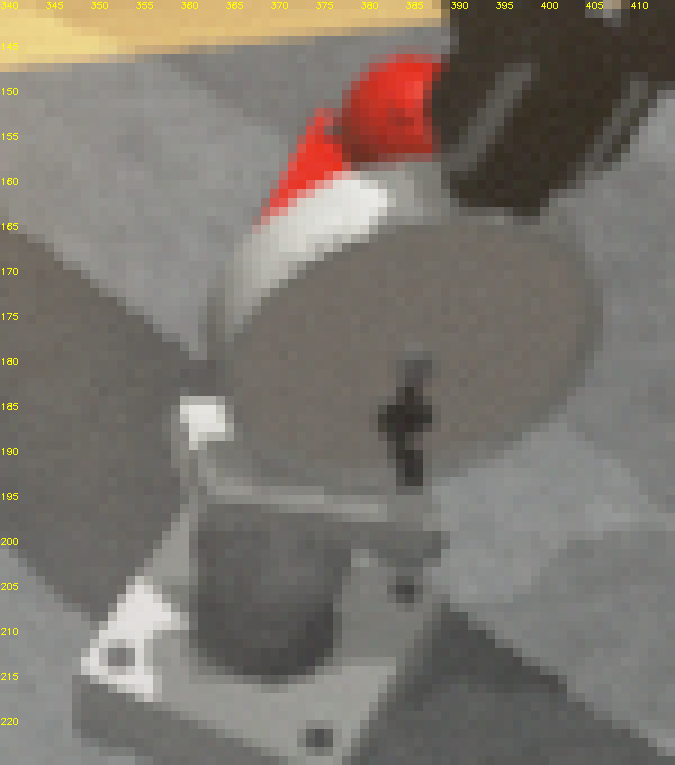

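The pointer at (384,187) now nearly covers the mark, and the sideways force rose to 6 N. Before fine-tuning I'll check the foot against the model overlay.

```bash
cat > ov.py <<'E'
from h import *
import sys
def run(fn,extra=0.0,dy=-0.002,L=.1237):
    s=read_state();r=R.from_rotvec(s["tool_rot"]).as_matrix()
    f=grab_frame("scene");k=9;x0,y0,w,h=340,135,85,66+15
    c=cv2.resize(f["image"][y0:y0+h,x0:x0+w],None,fx=k,fy=k,interpolation=cv2.INTER_NEAREST)
    c=cv2.convertScaleAbs(c,alpha=1.6)
    gx,gy,gz=r[:,0].copy(),-r[:,1],-r[:,2]
    if gx[0]<0: gx=-gx
    B=s["position"]-L*gz+[0,dy,0]
    P=lambda a,b,z:tuple(int(v) for v in ((proj(f,B+a*gx+b*gy+z*gz)-[x0,y0])*k+k/2))
    for a in(.018,):
        q=[P(a,-.035,0),P(a,.035,0),P(a,.035,.012),P(a,-.035,.012)]
        cv2.polylines(c,[np.array(q)],True,(0,255,0),1)
    t=np.linspace(0,2*np.pi,60)
    cv2.polylines(c,[np.array([P(.009,.05*np.sin(u),.066+.05*np.cos(u)) for u in t])],True,(0,255,255),1)
    cv2.circle(c,P(.012,0,.066),3,(0,255,0),-1)
    # ball silhouette at rest-estimate
    cv2.imwrite("pics/"+fn,c); return f
if __name__=="__main__": run(sys.argv[1])
E
python3 ov.py s10.png
```

```text
(no output)
```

View pics/s10.png

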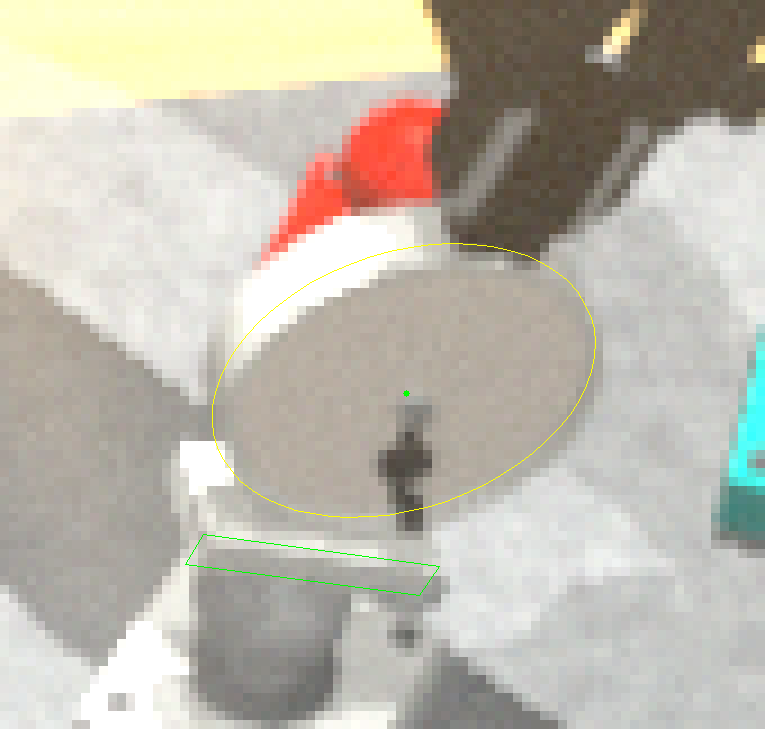

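```bash
cat > rows.py <<'E'
from h import *
s=read_state();r=R.from_rotvec(s["tool_rot"]).as_matrix()
gy,gz=-r[:,1],-r[:,2];gx=r[:,0]*np.sign(r[0,0])
ims=[grab_frame("scene") for _ in range(1)];f=ims[0];im=f["image"].astype(float).mean(2)
import sys
xa,xb,ya,yb=map(int,sys.argv[1:5])
for y in range(ya,yb):
    seg=im[y,xa:xb];bg=np.median(np.r_[seg[:5],seg[-5:]]);w=np.clip(bg-seg-12,0,None)
    print(y,round(bg),seg.astype(int).tolist(),round((np.arange(xa,xb)@w)/w.sum(),2) if w.sum()>20 else None)
for L in(.1237,.1245):
  B=s["position"]-L*gz
  for dy in(0,-.002):
    pv=B+[0,dy,0]+.012*gx+.066*gz
    print(L,dy,"pivot",proj(f,pv).round(2),"plumb37",proj(f,pv-[0,0,.037]).round(2),"plumb46",proj(f,pv-[0,0,.046]).round(2),"+y 1mm",(proj(f,pv+[0,.001,-.046])-proj(f,pv-[0,0,.046])).round(2))
E
python3 rows.py 376 395 178 198
```

```text
178 107 [106, 109, 106, 108, 104, 109, 107, 105, 107, 113, 112, 109, 110, 106, 107, 108, 105, 109, 105] None
179 107 [105, 106, 110, 107, 107, 107, 107, 105, 103, 103, 103, 98, 104, 106, 108, 107, 104, 105, 107] None
180 108 [107, 107, 109, 104, 108, 108, 107, 100, 93, 89, 83, 85, 100, 104, 104, 108, 108, 107, 107] 385.95
181 107 [109, 107, 108, 105, 108, 107, 104, 101, 93, 83, 80, 87, 99, 107, 106, 106, 106, 106, 104] 385.81
182 107 [108, 108, 107, 110, 106, 105, 108, 108, 89, 75, 76, 94, 103, 107, 107, 107, 106, 107, 104] 385.33
183 106 [106, 104, 108, 104, 108, 107, 106, 110, 79, 50, 77, 100, 108, 107, 105, 104, 106, 108, 109] 385.02
184 108 [107, 107, 108, 107, 108, 109, 102, 92, 66, 52, 63, 86, 105, 105, 107, 107, 106, 107, 107] 385.12
185 107 [106, 106, 106, 106, 109, 102, 77, 51, 48, 48, 46, 62, 98, 105, 107, 108, 105, 107, 107] 384.69
186 106 [105, 107, 108, 106, 104, 96, 64, 45, 48, 49, 44, 55, 98, 105, 105, 107, 106, 108, 106] 384.58
187 107 [109, 107, 106, 106, 105, 100, 69, 50, 49, 47, 59, 78, 100, 107, 109, 106, 105, 109, 107] 384.33
188 107 [105, 109, 108, 107, 106, 106
[... 753 characters left out ...]
3, 119, 122, 122, 118, 123, 135, 144, 141, 138, 138, 137, 140] 384.6
196 142 [135, 142, 143, 145, 148, 149, 141, 123, 119, 119, 122, 120, 126, 139, 141, 141, 140, 140, 139] 385.25
197 135 [113, 117, 126, 131, 133, 138, 136, 121, 118, 119, 121, 130, 135, 143, 141, 137, 136, 138, 140] 380.01
0.1237 0 pivot [385.53 178.15] plumb37 [383.83 188.94] plumb46 [383.43 191.49] +y 1mm [ 0.41 -0.05]
0.1237 -0.002 pivot [384.68 178.25] plumb37 [383.01 189.04] plumb46 [382.61 191.58] +y 1mm [ 0.41 -0.05]
0.1245 0 pivot [385.38 178.39] plumb37 [383.68 189.17] plumb46 [383.29 191.71] +y 1mm [ 0.41 -0.05]
0.1245 -0.002 pivot [384.53 178.48] plumb37 [382.86 189.27] plumb46 [382.46 191.81] +y 1mm [ 0.41 -0.05]
```

The pointer line passes about 1.15 px (0.06 rad) to the -y side of the mark. This agrees with the upright estimate of about 0.413 rad against the present 0.3525. I lean 0.06 more about the foot and let the pointer settle.

>>> {"api": "step_arm", "payload": {
  "series": [1,0,0.173,-0.063,-0.015,0,0,1,0,0.172,-0.065,-0.015,0,0,1,0,0.171,-0.068,-0.015,0,0,1,0,0.17,-0.07,-0.015,0,0,1,0,0,0,0,0,0,1,0,0,0,0,0,0,1,0,0,0,0,0,0,1,0,0,0,0,0,0,1,0,0,0,0,0,0,1,0,0,0,0,0,0,1,0,0,0,0,0,0,1,0,0,0,0,0,0]
}}

```text
time_s: 11.47
position: [0.5374, 0.266, 0.1898]
tool_rot: [2.724, 0.003, 0.001]
force: [0.1, 6.5, 2.9]
gripper_width: 0.0232
```

>>> {"api": "step_arm", "payload": {
  "series": [1,0,0,0,0,0,0,1,0,0,0,0,0,0,1,0,0,0,0,0,0,1,0,0,0,0,0,0,1,0,0,0,0,0,0,1,0,0,0,0,0,0,1,0,0,0,0,0,0,1,0,0,0,0,0,0,1,0,0,0,0,0,0,1,0,0,0,0,0,0]
}}

```text
time_s: 12.3
position: [0.5373, 0.266, 0.1898]
tool_rot: [2.724, 0.003, 0.001]
force: [-0.6, 4.7, 4.1]
gripper_width: 0.0234
```

```bash
python3 - <<'E'
from h import *
st()
s=read_state();r=R.from_rotvec(s["tool_rot"]).as_matrix();print("tilt",np.arctan2(-r[1,2],-r[2,2]),"footmid",s["position"]+.1237*r[:,2])
E
python3 rows.py 376 397 178 198; python3 ov.py s11.png
```

```text
t 12.3 p [0.5373 0.266  0.1898] ydeg -89.89 z [ 0.0013 -0.4052 -0.9142] y [ 0.0018 -0.9142  0.4052] F [-0.57  4.66  4.14] T [ 1.811 -0.041 -0.008] w 0.0234
tilt 0.41723630564443237 footmid [0.53750908 0.21586169 0.07672801]
178 108 [108, 110, 107, 108, 106, 109, 107, 107, 110, 108, 108, 108, 108, 107, 108, 108, 105, 104, 106, 109, 108] None
179 108 [111, 108, 109, 109, 105, 107, 108, 107, 106, 106, 109, 105, 101, 107, 107, 106, 108, 107, 108, 107, 107] None
180 108 [107, 108, 111, 106, 109, 106, 104, 107, 95, 98, 98, 88, 93, 106, 106, 108, 108, 108, 107, 108, 108] None
181 108 [105, 108, 110, 108, 107, 108, 108, 108, 100, 90, 84, 84, 86, 105, 109, 107, 104, 108, 108, 106, 110] 386.66
182 108 [107, 109, 108, 108, 107, 108, 108, 107, 106, 85, 75, 82, 97, 108, 108, 107, 108, 110, 108, 108, 107] 386.06
183 108 [107, 107, 109, 108, 108, 108, 106, 110, 107, 79, 59, 87, 103, 107, 108, 110, 106, 106, 106, 107, 108] 385.88
184 108 [108, 109, 108, 111, 105, 108, 107, 107, 98, 64, 46, 84, 105, 105, 105, 105, 107, 104, 105, 107, 107] 385.79
185 107 [106, 106, 109, 110, 108, 110, 109, 95, 73, 54,
[... 1140 characters left out ...]
119, 106, 107, 115, 99, 91, 95, 94, 92, 90, 90, 93, 94, 116] 391.28
196 116 [142, 146, 148, 148, 137, 135, 124, 121, 119, 121, 125, 100, 94, 92, 92, 92, 93, 92, 94, 92, 93] 391.8
197 110 [126, 130, 132, 136, 136, 140, 133, 126, 121, 122, 120, 109, 98, 96, 93, 90, 90, 90, 91, 92, 93] 392.77
0.1237 0 pivot [386.33 178.54] plumb37 [384.61 189.32] plumb46 [384.2  191.85] +y 1mm [ 0.41 -0.05]
0.1237 -0.002 pivot [385.48 178.64] plumb37 [383.78 189.41] plumb46 [383.38 191.95] +y 1mm [ 0.41 -0.05]
0.1245 0 pivot [386.15 178.78] plumb37 [384.44 189.54] plumb46 [384.04 192.07] +y 1mm [ 0.41 -0.05]
0.1245 -0.002 pivot [385.31 178.88] plumb37 [383.62 189.64] plumb46 [383.22 192.17] +y 1mm [ 0.41 -0.05]
```

View pics/s11.png

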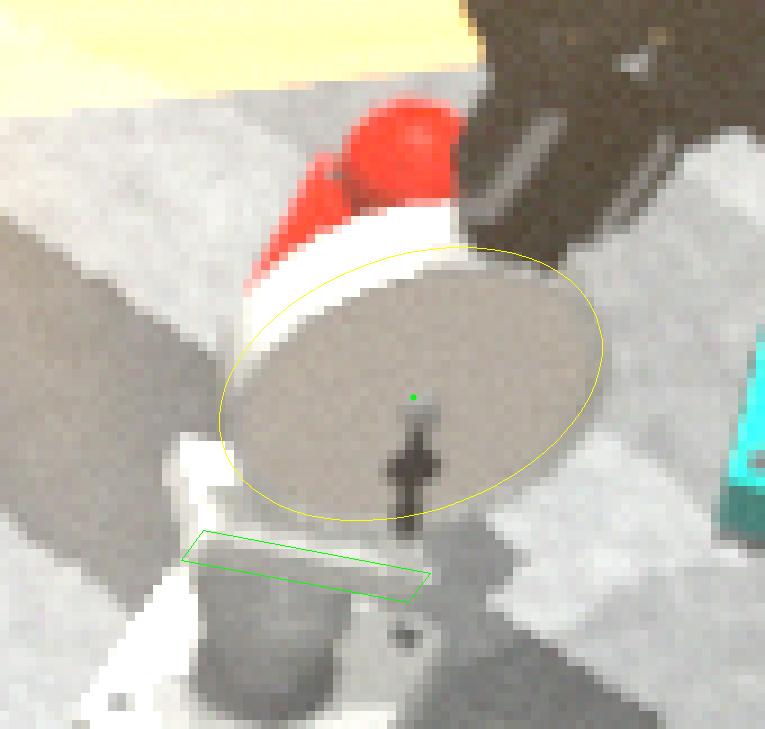

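```bash
python3 - <<'E'
from h import *
f=grab_frame("scene")
P=np.array([.549,.2159+.027,.138])
print("per mm x",proj(f,P+[.001,0,0])-proj(f,P),"y",proj(f,P+[0,.001,0])-proj(f,P),"z",proj(f,P+[0,0,.001])-proj(f,P))
im=cv2.imread("pics/s8.png")[4::9,4::9].astype(float).mean(2) # 65x85 crop at 340,140
for y in range(179,196):
    seg=im[y-140,26:48];w=np.clip(np.median(seg)-seg-12,0,None)
    a=w[:10];b=w[10:]
    print(y,seg.astype(int).tolist(),[round((np.arange(366,376)@a)/a.sum(),2) if a.sum()>15 else None,round((np.arange(376,388)@b)/b.sum(),2) if b.sum()>15 else None])
E
```

```text
per mm x [0.10871401 0.31072036] y [ 0.42359695 -0.04873997] z [ 0.04774991 -0.29937555]
179 [108, 106, 107, 107, 108, 107, 101, 89, 89, 89, 91, 103, 107, 107, 102, 106, 106, 108, 103, 105, 107, 107] [np.float64(374.02), None]
180 [108, 107, 108, 107, 107, 108, 97, 88, 85, 84, 84, 103, 107, 106, 107, 106, 106, 108, 108, 106, 106, 105] [np.float64(374.15), None]
181 [104, 107, 109, 110, 106, 105, 101, 87, 79, 86, 93, 107, 109, 109, 109, 108, 104, 107, 106, 108, 107, 107] [np.float64(374.04), None]
182 [108, 107, 107, 108, 106, 108, 107, 83, 68, 88, 104, 104, 110, 106, 107, 106, 106, 109, 107, 106, 107, 108] [np.float64(373.88), None]
183 [106, 109, 109, 109, 106, 107, 107, 76, 56, 80, 103, 109, 107, 109, 109, 108, 106, 106, 107, 108, 106, 107] [np.float64(373.94), None]
184 [107, 107, 108, 105, 106, 98, 93, 68, 56, 70, 89, 102, 109, 107, 107, 107, 107, 107, 107, 109, 108, 105] [np.float64(373.94), None]
185 [110, 109, 107, 107, 102, 77, 53, 52, 52, 48, 60, 96, 107, 109, 105, 106, 107, 106, 109, 105, 108, 105] [np.float64(373.31), np.float64(376.0)]
186 [109, 106, 107, 106, 96, 68, 55,
[... 632 characters left out ...]
33, 138, 136] [np.float64(373.05), np.float64(380.71)]
191 [113, 110, 111, 107, 109, 108, 103, 98, 103, 109, 112, 113, 114, 94, 69, 65, 66, 107, 119, 139, 132, 136] [None, np.float64(380.98)]
192 [113, 113, 114, 114, 112, 112, 114, 112, 114, 116, 111, 112, 107, 109, 99, 99, 98, 117, 122, 124, 118, 132] [None, None]
193 [105, 109, 109, 107, 111, 112, 111, 112, 110, 111, 113, 113, 114, 117, 121, 122, 123, 123, 121, 119, 135, 141] [None, None]
194 [109, 113, 112, 116, 115, 117, 116, 114, 118, 120, 121, 122, 122, 121, 124, 121, 121, 122, 125, 124, 142, 134] [None, None]
195 [119, 122, 121, 121, 121, 122, 122, 120, 122, 124, 123, 122, 124, 122, 118, 119, 116, 117, 120, 121, 124, 126] [None, None]
```

```bash
python3 - <<'E'
from h import *
from scipy.optimize import fsolve
f=grab_frame("scene");im=cv2.imread('pics/scene0.png').astype(float).mean(2)
for y in range(208,226):print(y,im[y,166:190].astype(int).tolist())
def model(b,dx,yaw,B):
    gx=np.array([np.cos(yaw),np.sin(yaw),0]);gy=np.array([-gx[1],gx[0],0]);z=np.array([0,0,1.])
    m=B+.009*gx+.046*np.sin(b)*gy+(.066-.046*np.cos(b))*z
    t=B+(.009+dx)*gx+(.066-.037)*z
    return proj(f,m)-proj(f,t)
B=np.array([.4965,-.265,0])
for b in(.38,.4,.42,.44,.46):
    print(b,[(dx,model(b,dx,.166,B).round(2).tolist()) for dx in(0,.002,.004,.006)])
E
```

```text
208 [98, 98, 99, 100, 100, 100, 102, 101, 99, 101, 101, 98, 100, 98, 101, 100, 103, 99, 99, 100, 100, 99, 97, 98]
209 [100, 103, 100, 98, 101, 101, 99, 100, 100, 100, 100, 101, 100, 99, 97, 99, 100, 100, 102, 102, 101, 101, 98, 101]
210 [100, 100, 102, 99, 101, 106, 101, 97, 97, 97, 99, 98, 100, 100, 102, 96, 101, 101, 101, 100, 100, 99, 101, 102]
211 [102, 101, 102, 101, 101, 104, 95, 91, 85, 95, 99, 98, 98, 100, 97, 101, 99, 100, 98, 100, 99, 101, 97, 99]
212 [99, 99, 101, 99, 95, 86, 76, 79, 85, 97, 98, 100, 100, 98, 101, 99, 97, 99, 102, 101, 100, 96, 102, 100]
213 [101, 101, 100, 100, 92, 83, 76, 70, 84, 99, 100, 98, 101, 98, 103, 97, 98, 101, 102, 99, 98, 98, 99, 99]
214 [101, 99, 99, 101, 96, 92, 73, 57, 81, 97, 100, 100, 98, 100, 100, 97, 102, 98, 101, 100, 103, 100, 101, 101]
215 [98, 101, 98, 101, 102, 100, 76, 52, 54, 75, 87, 99, 99, 100, 99, 101, 98, 99, 100, 101, 98, 102, 101, 101]
216 [99, 100, 100, 102, 99, 94, 73, 46, 43, 41, 53, 85, 98, 101, 102, 99, 98, 100, 99, 98, 102, 102, 101, 100]
217 [98, 99, 100, 98, 98, 87, 52, 42, 38, 48, 38, 66, 92, 99, 100, 99, 92, 86, 94
[... 741 characters left out ...]
, 104, 105, 105, 103, 105, 103, 106, 108, 109, 112, 114, 123, 128, 129, 131, 121, 127, 136, 133]
225 [104, 105, 107, 105, 103, 102, 102, 109, 106, 107, 109, 112, 113, 112, 115, 124, 133, 132, 135, 130, 116, 101, 96, 99]
0.38 [(0, [7.48, -0.25]), (0.002, [7.38, -0.86]), (0.004, [7.28, -1.47]), (0.006, [7.19, -2.08])]
0.4 [(0, [7.79, -0.43]), (0.002, [7.69, -1.03]), (0.004, [7.6, -1.64]), (0.006, [7.5, -2.25])]
0.42 [(0, [8.1, -0.6]), (0.002, [8.0, -1.21]), (0.004, [7.91, -1.82]), (0.006, [7.81, -2.42])]
0.44 [(0, [8.4, -0.78]), (0.002, [8.31, -1.39]), (0.004, [8.21, -2.0]), (0.006, [8.12, -2.6])]
0.46 [(0, [8.71, -0.97]), (0.002, [8.61, -1.57]), (0.004, [8.51, -2.18]), (0.006, [8.42, -2.79])]
```

Three independent readings agree. On the table the bezel comes out at about 0.43. Upright on the stud it reads about 0.45, so the gauge sits about 0.02 rad behind the tool in the grip. The tilted frame leaves about 0.04 rad to go, allowing for the pointer standing about 5 mm in front of the mark. I lean 0.04 more and ease the foot up about 1 mm to keep the press moderate.

>>> {"api": "step_arm", "payload": {
  "series": [1,0,0.112,-0.025,-0.01,0,0,1,0,0.112,-0.027,-0.01,0,0,1,0,0.112,-0.029,-0.01,0,0,1,0,0.111,-0.029,-0.01,0,0,1,0,0,0,0,0,0,1,0,0,0,0,0,0,1,0,0,0,0,0,0,1,0,0,0,0,0,0,1,0,0,0,0,0,0,1,0,0,0,0,0,0,1,0,0,0,0,0,0,1,0,0,0,0,0,0]
}}

```text
time_s: 13.5
position: [0.5374, 0.2699, 0.1888]
tool_rot: [2.684, 0.002, 0.001]
force: [1.0, 5.8, 3.0]
gripper_width: 0.0232
```

>>> {"api": "step_arm", "payload": {
  "series": [1,0,0,0,0,0,0,1,0,0,0,0,0,0,1,0,0,0,0,0,0,1,0,0,0,0,0,0,1,0,0,0,0,0,0,1,0,0,0,0,0,0,1,0,0,0,0,0,0,1,0,0,0,0,0,0,1,0,0,0,0,0,0,1,0,0,0,0,0,0]
}}

```text
time_s: 14.33
position: [0.5374, 0.2699, 0.1888]
tool_rot: [2.684, 0.002, 0.001]
force: [0.1, 5.3, 3.2]
gripper_width: 0.0233
```

```bash
python3 - <<'E'
from h import *
st()
s=read_state();r=R.from_rotvec(s["tool_rot"]).as_matrix();print("tilt",np.arctan2(-r[1,2],-r[2,2]),"footmid",s["position"]+.1237*r[:,2])
E
python3 rows.py 378 396 180 198; python3 ov.py s12.png
```

```text
t 14.33 p [0.5374 0.2699 0.1888] ydeg -89.91 z [ 0.0009 -0.442  -0.897 ] y [ 0.0014 -0.897   0.442 ] F [0.14 5.29 3.24] T [ 1.738 -0.078  0.017] w 0.0233
tilt 0.45787422113475423 footmid [0.53747587 0.21518081 0.07781079]
180 108 [108, 108, 108, 109, 108, 108, 109, 96, 93, 93, 92, 92, 103, 107, 110, 108, 109, 108] None
181 108 [108, 108, 107, 109, 108, 108, 108, 98, 87, 84, 85, 90, 104, 106, 105, 107, 108, 109] 387.37
182 108 [106, 108, 109, 108, 110, 108, 108, 105, 81, 72, 89, 100, 106, 109, 106, 110, 107, 107] 386.83
183 107 [106, 107, 108, 107, 109, 109, 106, 103, 70, 55, 99, 109, 110, 107, 107, 105, 108, 105] 386.61
184 109 [110, 110, 110, 108, 110, 108, 100, 88, 64, 50, 87, 106, 106, 107, 108, 110, 106, 108] 386.59
185 108 [106, 105, 112, 108, 108, 103, 80, 64, 53, 50, 63, 91, 105, 109, 106, 107, 108, 108] 386.35
186 108 [108, 111, 108, 107, 108, 89, 59, 49, 48, 47, 46, 82, 101, 109, 105, 104, 107, 107] 386.2
187 109 [109, 108, 106, 106, 112, 79, 56, 50, 47, 46, 58, 88, 103, 106, 107, 109, 109, 110] 385.89
188 107 [111, 110, 108, 106, 105, 97, 73, 55, 48, 52, 81, 103, 105, 107, 
[... 617 characters left out ...]
65
195 103 [127, 130, 116, 112, 119, 111, 96, 107, 97, 94, 92, 94, 93, 92, 92, 92, 87, 93] None
196 111 [147, 147, 137, 131, 127, 124, 120, 119, 117, 98, 95, 95, 94, 91, 90, 88, 92, 95] 391.81
197 112 [130, 132, 136, 139, 146, 139, 125, 119, 122, 102, 93, 93, 91, 90, 89, 92, 92, 93] 391.49
0.1237 0 pivot [387.06 178.47] plumb37 [385.32 189.24] plumb46 [384.92 191.78] +y 1mm [ 0.41 -0.05]
0.1237 -0.002 pivot [386.21 178.57] plumb37 [384.5  189.34] plumb46 [384.1  191.88] +y 1mm [ 0.41 -0.05]
0.1245 0 pivot [386.88 178.7 ] plumb37 [385.15 189.47] plumb46 [384.74 192.  ] +y 1mm [ 0.41 -0.05]
0.1245 -0.002 pivot [386.03 178.8 ] plumb37 [384.32 189.56] plumb46 [383.92 192.1 ] +y 1mm [ 0.41 -0.05]
```

View pics/s12.png

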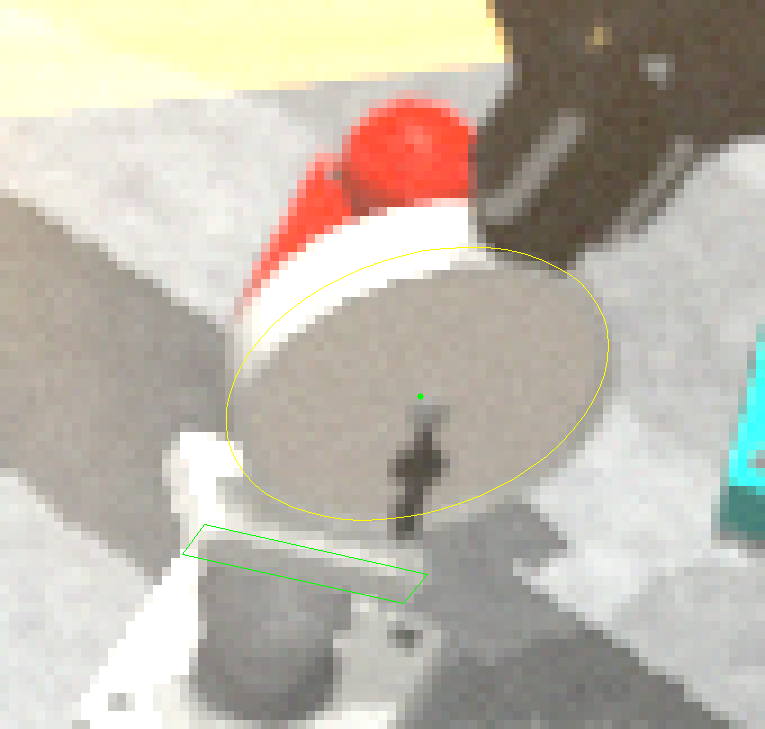

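Pointer and mark now agree within about 0.01 rad: tip-to-mark offset -0.83 px against -0.76 to -1.03 expected when aligned. Net push is about 4.8 N, or about 5 mm pressed. Last check: steadiness and the bystanders.

>>> {"api": "step_arm", "payload": {
  "series": [1,0,0,0,0,0,0,1,0,0,0,0,0,0,1,0,0,0,0,0,0,1,0,0,0,0,0,0]
}}

```text
time_s: 14.77
position: [0.5373, 0.2699, 0.1888]
tool_rot: [2.684, 0.002, 0.001]
force: [0.1, 5.5, 3.4]
gripper_width: 0.0237
```

```bash
python3 rows.py 378 396 186 194 | cut -c1-120; python3 - <<'E'
from h import *
st();f=grab_frame("scene");cv2.imwrite("pics/s13.png",f["image"]);print(read_state()["qd"].round(3))
E
```

```text
186 108 [109, 110, 108, 110, 107, 88, 58, 52, 51, 46, 45, 81, 103, 108, 107, 108, 108, 106] 386.21
187 108 [110, 107, 109, 108, 108, 81, 54, 47, 43, 48, 57, 89, 106, 111, 107, 107, 108, 107] 385.89
188 109 [110, 108, 109, 109, 109, 92, 77, 53, 48, 55, 82, 103, 107, 107, 105, 107, 105, 109] 385.85
189 109 [106, 108, 108, 109, 109, 109, 93, 59, 50, 82, 103, 108, 109, 106, 108, 107, 110, 110] 385.71
190 108 [108, 107, 107, 109, 108, 102, 75, 52, 55, 97, 109, 109, 112, 110, 112, 117, 112, 105] 385.19
191 108 [108, 110, 107, 106, 104, 93, 60, 52, 64, 100, 114, 114, 117, 120, 114, 117, 106, 98] 384.91
192 112 [113, 113, 110, 112, 112, 86, 59, 51, 76, 111, 115, 114, 117, 116, 103, 97, 95, 92] 385.53
193 106 [113, 115, 113, 115, 116, 89, 53, 48, 79, 110, 106, 97, 97, 98, 95, 91, 90, 92] 385.36
0.1237 0 pivot [387.06 178.47] plumb37 [385.32 189.24] plumb46 [384.91 191.78] +y 1mm [ 0.41 -0.05]
0.1237 -0.002 pivot [386.21 178.56] plumb37 [384.5  189.34] plumb46 [384.09 191.87] +y 1mm [ 0.41 -0.05]
0.1245 0 pivot [386.87 178.7 ] plumb37 [385.14 189.46] plumb46 [384.74 192.  ] +y 1mm [ 0.41 -0.05]
0.1245 -0.002 pivot [386.03 178.8 ] plumb37 [384.32 189.56] plumb46 [383.92 192.09] +y 1mm [ 0.41 -0.05]
t 14.82 p [0.5373 0.2698 0.1888] ydeg -89.91 z [ 0.0009 -0.4421 -0.897 ] y [ 0.0013 -0.897   0.4421] F [-0.01  5.58  3.68] T [ 1.738 -0.094  0.063] w 0.0233
[-0.002 -0.001  0.001 -0.001  0.    -0.001 -0.   ]
```

View pics/s13.png

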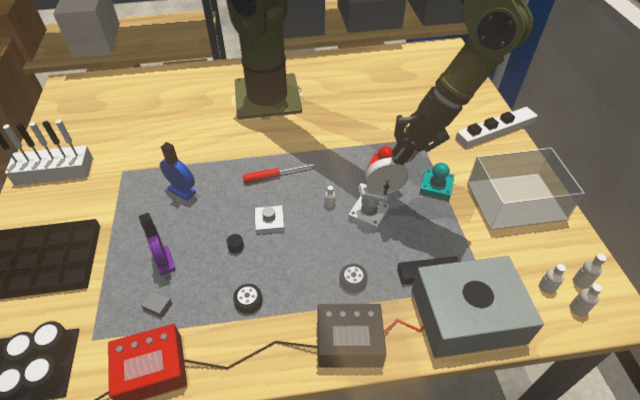

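The gauge leans on the stud at (385,185) and is steady. Every bystander is where it started, and the gripper is clear of the red and turquoise studs. Handing in.

```bash
python3 -c "
from cell import job_done
print(job_done())"
```

```text
the job is handed in; nothing more can be done
None
```

I pinched the silver gauge across its handle and stood its foot on the aluminium ball stud. I then rocked it to the mark and handed it in at about 15 s, still gripped and pressing.

**Last checks**
- **Tilt:** the tool leaned 0.458 rad, with the gauge roughly 0.02 rad less in the grip, against a mark reading of about 0.43 to 0.45. In the image the pointer sat on the mark to within about 0.01–0.02 rad. Pointer and mark did not move between two frames about half a second apart.
- **Press:** the net push was about 5 N, which puts the stud about 5–6 mm down out of 12 mm. I worked this out from the force and height; the stud's travel can't be seen directly.
- **Position:** the middle of the foot was 1–3 mm from the stud axis.
- **Bystanders:** the loose things and look-alikes looked unmoved in the last picture.

**What disagreed**
- **Sideways force:** the wrist showed 5–6 N sideways once the gauge was leaning. It is either friction at the ball or gripper weight that the sensor does not subtract when tilted; I did not find out which.
- **Mark angle:** my readings ranged from 0.43 to 0.475 rad, depending on the view and on how far the pointer stands in front of the mark.

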